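Bring the wet blue knob to the drying fan

TASK

The four knobs on the turning carousel have wet paint: do not touch or lift any of them. Push one of the carousel's arms with a finger to turn it, either way, until the blue knob stands straight in front of the drying fan, in line with the yellow pointer; only then press the green button fully down to start the fan, and let go. Keep all four knobs standing on their pads, and leave everything else on the bench where it is.

Things in the scene. Friction and masses are not known exactly. Their poses are not given: they have to be found in the camera images.
- carousel: Turning part of the drying carousel. Origin on its vertical axle, 30 mm above the bench, z up. Turns about z, two full turns either way, and stays where left (friction 0.15 N m). Four bare steel arms run from the hub along its own +x, +y, -x and -y: bars 14 mm wide, 48 to 70 mm above the bench, free to push from the side between 35 and 118 mm from the axle.
- hub_top (a point): Centre of the carousel's hub, on the axle, 74 mm above the bench (hub radius 35 mm). Each arm ends in a 64 mm square plywood pad centred 150 mm from the axle, top 54 mm and underside 46 mm above the bench, with a knob near its middle. Below the arms: only a grey round foot (radius 65 mm, 30 mm high) and a strip 8 mm high toward the station.
- station (a point): Point 150 mm from the axle, 54 mm above the bench, where the middle of the blue knob's underside belongs; it does not turn. Farther out in the same direction stand the yellow pointer (16 mm wide, 59 mm high, 185 to 205 mm from the axle) and the blue desk fan (110 mm wide, 147 mm high, 210 to 280 mm from the axle).
- knob_blue: Loose wooden furniture knob, wet blue paint, head diameter 36 mm, round foot 44 mm, 30 mm high, on one of the pads (which one varies). Origin at the centre of its underside, z up.  The one to bring to the fan.
- knob_red: Loose wooden furniture knob, wet red paint, head diameter 36 mm, round foot 44 mm, 30 mm high, on one of the pads (which one varies). Origin at the centre of its underside, z up.  Stays on its pad.
- knob_yellow: Loose wooden furniture knob, wet yellow paint, head diameter 36 mm, round foot 44 mm, 30 mm high, on one of the pads (which one varies). Origin at the centre of its underside, z up.  Stays on its pad.
- knob_white: Loose wooden furniture knob, wet white paint, head diameter 36 mm, round foot 44 mm, 30 mm high, on one of the pads (which one varies). Origin at the centre of its underside, z up.  Stays on its pad.
- start_top (a point): Centre of the top face of the green round push button (30 mm diameter) on a grey switch box (85 x 75 mm, 40 mm high) on the right of the carousel. It is pressed straight down.
- start (a joint): Travel of the green button in m: 0 up, 0.006 fully down; a spring brings it back; 4 N holds it fully down.
- glue_jar: Loose white jar, diameter 76 mm, 120 mm high; leave alone. Origin at the centre of its underside.
- tape_roll: Loose blue roll of tape lying flat, diameter 96 mm, 24 mm high; leave alone. Origin at the centre of its underside.
- brush: Loose brush lying on the bench; leave alone. Its own x runs along it.
- brush_mug: Loose white mug, diameter 76 mm, 85 mm high; leave alone. Origin at the centre of its underside.
- tile: Loose square wooden tile, 90 x 90 x 12 mm; leave alone. Origin at the centre of its underside.
There are look-alikes about, which are no part of the job. Leave any pink look-alike of the part that bears start_top alone.

How it is judged:
By the outcome, as a careful person would: the job done as asked, in the order asked, and still so for the second after the job is handed in, with the robot touching nothing.
It also fails if it takes over 72 s, if anything falls off the work surface, if the arm or the gripper's body presses on something with over 40 N, if the wrist force passes 120 N, or if a joint passes its speed limit or range.

ROBOT

A 6-joint arm with a two-finger parallel gripper is mounted at the origin on the work surface. World frame = base frame: x ahead of the robot, y to its left, z up, the work surface at z = 0. Lengths are in m, angles in rad, forces in N, time in s.
With the tool pointing down it reaches from about 0.3 to 1 m from the base axis. Payload 5.1 kg.
Tool frame: the origin (TCP) lies at the very end of the fingers, on their centre line; the grasp point (between the pads) lies 19 mm behind it; z points along the fingers, y is the line along which they close (so a half turn about z gives the same grasp; the last joint's range is limited). The gripper opens to 95 mm and grips with 3 to 60 N. Pads are 20 mm wide; open, the fingers measure 119 mm over their backs; the gripper's body (75 mm by 180 mm) begins 59 mm behind the grasp point.
Start: joints at [-1.382, 0.124, 1.65, -0, 1.367, -0.083], TCP at [0.174, -0.626, 0.189] pointing down, gripper open.
Joint ranges: [-2.61, 2.61], [-1.02, 2.33], [0.03, 2.71], [-1.35, 4.49], [0.32, 2.68], [-2.91, 2.91]. Speed limits (rad/s): [2.57, 2.57, 3.14, 3.14, 3.14, 3.14].

INTERFACE

Orientations are given as a unit quaternion [x, y, z, w].
In Python, from station import robot, viewer, workorder, sensors gives the robot as it stands. The module is installed in compiled form; this text tells all that it offers. Calls block until the motion is done:
- robot.move_ptp(position, orientation): joint-space move of the TCP to a pose.
- robot.line_to(position, attitude=None, feed=0.15, threshold=None): straight line of the TCP; attitude=None keeps the orientation; feed is the mean speed in m/s. With threshold (N) it stops when the force on the tool has changed by that much, and returns True; else False.
- robot.move_joints(angles): joint-space move.
- robot.open_gripper() and robot.grab(): open the fingers fully, or close them until they stop; the grip force is fixed at half the most.
- robot.dwell(seconds).
- robot.inverse_kinematics(position, orientation): joint angles nearest the present ones, or None.
- viewer.snapshot(name): name is "side" or "top"; returns the picture (420x560x3 uint8, red, green, blue); there is no depth.
- viewer.calibration(name): a dict with "fx", "fy", "cx", "cy" (pixels), "T" (4x4, takes a point from camera to world coordinates). Camera axes: x right, y down, z forward; pixel columns grow to the right and rows downward; lengths in m; the calibration is good to about 2 mm. A picture is of the moment at which its call begins. calibration takes no time and is no camera call.
A pose or a line that the arm cannot do raises robot.Unreachable and nothing moves.
- workorder.finish_job(): hands the job in; it is judged then, once.
Readings, each from a call of its own:
- sensors.get_time(): time.
- sensors.get_q(): joint angles.
- sensors.get_dq(): joint speeds.
- sensors.get_effort(): joint torques, N m.
- sensors.get_position(): TCP position.
- sensors.get_ee_rot(): TCP orientation.
- sensors.get_force(): force on the tool from outside, world axes, zero at the start.
- sensors.get_moment(): the same for the moment, N m.
- sensors.get_opening(): opening from 0.0 (shut) to 1.0 (fully open).
- sensors.get_finger_force(): force on a finger pad.
Only numpy, scipy, OpenCV 4.12 (cv2) and the standard library are available. Lean on these libraries where they do the work, as an engineer would, in place of code of your own. Each camera call takes 0.05 s, during which the arm holds its last target. There are 200 camera calls.

## Working session

There is one attempt and no reset: what is moved stays moved. The work goes in short steps, each a Python script; the robot and the scene stay as the last script left them, time stands still between calls to the robot, and variables do not carry over. Pictures are saved under pics/ and viewed, at most 10 in all, crops included, and the job is handed in when it is done.

```bash
mkdir -p pics; python3 - <<'E'
from station import robot, viewer, sensors
import cv2
for n in("top","side"):
    cv2.imwrite(f"pics/{n}0.png",viewer.snapshot(n)[:,:,::-1]); c=viewer.calibration(n); print(n,c)
print(sensors.get_time(),sensors.get_ee_rot())
E
```

```text
top {'fx': 461.1133296877816, 'fy': 461.1133296877816, 'cx': 274.5730450481265, 'cy': 204.50482775934427, 'T': array([[ 0.02408045, -0.98591733,  0.16549064,  0.26849047],
       [-0.9996757 , -0.02237562,  0.01215858, -0.02135036],
       [-0.0082844 , -0.16572975, -0.98613641,  1.50228082],
       [ 0.        ,  0.        ,  0.        ,  1.        ]])}
side {'fx': 392.07229448689037, 'fy': 392.07229448689037, 'cx': 281.90393019392155, 'cy': 201.469243585873, 'T': array([[-0.95426901, -0.18244055,  0.23682506,  0.25343788],
       [-0.29894759,  0.58501383, -0.75391588,  0.72990161],
       [-0.00100111, -0.79023684, -0.61280073,  0.70700782],
       [ 0.        ,  0.        ,  0.        ,  1.        ]])}
0.1 [ 9.90778886e-01  1.35485531e-01 -5.82735253e-05 -9.31017174e-04]
```

View pics/top0.png

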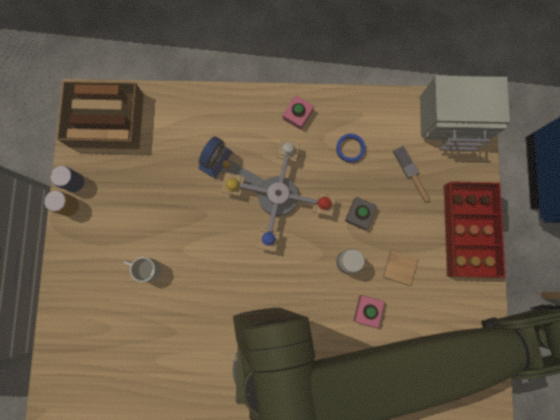

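View pics/side0.png

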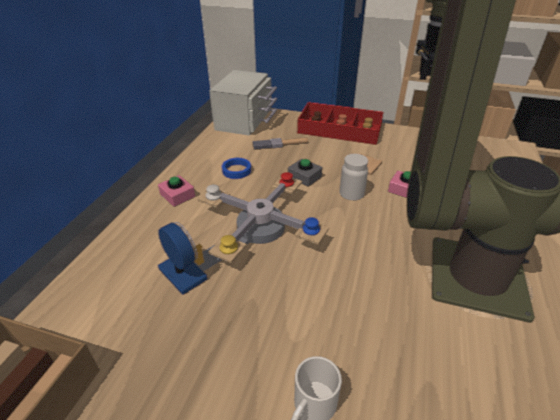

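The top view shows the hub at about (279,193), with blue at (268,239), yellow (233,184), white (289,148) and red (324,203). The fan is at (213,158), the grey box's button at (363,212), and the jar at (351,261). The pink look-alikes are at (298,110) and (370,311). Next I'll measure these points.

```bash
cat > h.py <<'E'
import numpy as np, cv2
from station import robot, viewer, workorder, sensors
def w(n,u,v,z):
    c=viewer.calibration(n);T=c["T"];d=T[:3,:3]@[(u-c["cx"])/c["fx"],(v-c["cy"])/c["fy"],1]
    return T[:3,3]+d*(z-T[2,3])/d[2]
def px(n,p):
    c=viewer.calibration(n);T=c["T"];q=T[:3,:3].T@(np.array(p)-T[:3,3])
    return np.array([c["fx"]*q[0]/q[2]+c["cx"],c["fy"]*q[1]/q[2]+c["cy"]])
R={'blue':(108,128,150,255),'red':(0,6,150,255),'yellow':(22,32,140,255),'green':(50,80,90,255)}
def blob(im,col,near,r,smin=130):
    h=cv2.cvtColor(im,cv2.COLOR_RGB2HSV);a,b,_,_=R[col]
    m=cv2.inRange(h,(a,smin,30),(b,255,255))
    k=np.zeros_like(m);cv2.circle(k,tuple(map(int,near)),r,255,-1)
    v,u=np.nonzero(m&k);return u.mean(),v.mean(),len(u)
E
python3 - <<'E'
from h import *
im=viewer.snapshot("top")
for n,c,p in(("blue","blue",(268,239)),("yellow","yellow",(233,184)),("red","red",(324,203)),("btn","green",(363,212))):
    u,v,k=blob(im,c,p,12); print(n,round(u,1),round(v,1),k,w("top",u,v,.046 if n=="btn" else .078).round(4))
cr=cv2.resize(im[125:265,190:390,::-1],None,fx=4,fy=4,interpolation=cv2.INTER_CUBIC)
cv2.imwrite("pics/crop1.png",np.clip(cr*1.6,0,255).astype('uint8'))
s=viewer.snapshot("side")
cr=cv2.resize(s[150:295,140:340,::-1],None,fx=4,fy=4,interpolation=cv2.INTER_CUBIC)
cv2.imwrite("pics/crop2.png",cr)
E
```

```text
blue 267.1 237.0 34 [0.4051 0.017  0.078 ]
yellow 231.5 184.4 107 [0.5687 0.1339 0.078 ]
red 324.0 202.6 117 [ 0.517  -0.1583  0.078 ]
btn nan nan 0 [nan nan nan]h.py:14: RuntimeWarning: Mean of empty slice.
  v,u=np.nonzero(m&k);return u.mean(),v.mean(),len(u)
  ret = ret.dtype.type(ret / rcount)
```

View pics/crop1.png

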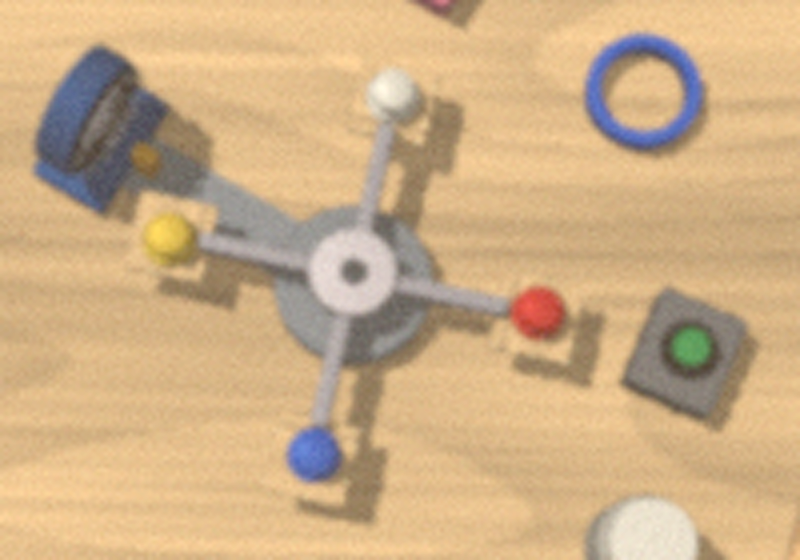

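View pics/crop2.png

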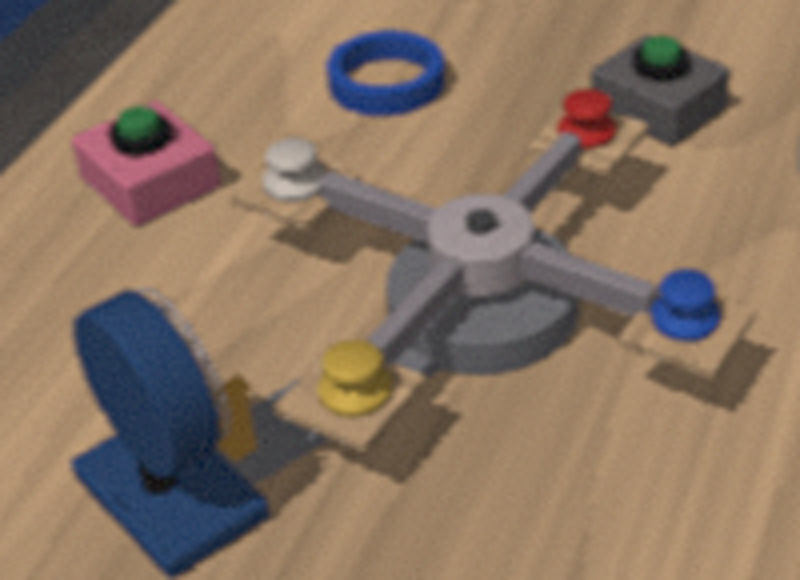

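The crops confirm the layout: hub top (353,271), blue (314,454), white (393,94), pointer top (147,160) and green button (690,346) in the top crop. In the side crop the button is at (660,50), hub (481,222), pointer (238,382) and blue (686,290). I'll triangulate from these.

```bash
cat >> h.py <<'E'
def tri(a,b):
    A=[];B=[]
    for n,(u,v) in(("top",a),("side",b)):
        o=viewer.calibration(n)["T"][:3,3];d=w(n,u,v,0)-o;d/=np.linalg.norm(d)
        P=np.eye(3)-np.outer(d,d);A.append(P);B.append(P@o)
    return np.linalg.lstsq(np.vstack(A),np.hstack(B),rcond=None)[0]
E
python3 - <<'E'
from h import *
t=lambda u,v:((u+.5)/4-.5+190,(v+.5)/4-.5+125)
s=lambda u,v:((u+.5)/4-.5+140,(v+.5)/4-.5+150)
H=w("top",*t(353,271),.074);Hs=w("side",*s(481,222),.074);print("hub",H,Hs,tri(t(353,271),s(481,222)))
print("btn",tri(t(690,346),s(660,47)),w("top",*t(690,346),.055))
def pol(n,p):
    for h in(H,(H+Hs)/2): d=p-h; print(n,p.round(4),round(np.hypot(*d[:2]),4),round(np.degrees(np.arctan2(d[1],d[0])),2))
for n,a in(("blue",(314,454)),("white",(393,94)),("red",(538,312)),("yel",(169,237))): pol(n,w("top",*t(*a),.08))
for n,a in(("blue",(686,289)),("white",(291,154)),("red",(588,104)),("yel",(353,358))): pol(n+"_s",w("side",*s(*a),.08))
pol("ptr",w("top",*t(147,160),.055)); pol("ptr_s",w("side",*s(238,380),.059))
pol("armred",w("top",*t(500,306),.07));pol("jar",w("top",*t(655,535),.12))
E
```

```text
hub [ 0.54720904 -0.01322049  0.074     ] [ 0.54818253 -0.01697755  0.074     ] [ 0.54664404 -0.01322636  0.07717911]
btn [ 0.49619461 -0.28050065  0.06013253] [ 0.49639201 -0.2815041   0.055     ]
blue [0.4014 0.0136 0.08  ] 0.1483 169.59
blue [0.4014 0.0136 0.08  ] 0.1491 168.91
white [ 0.6906 -0.0419  0.08  ] 0.1462 -11.3
white [ 0.6906 -0.0419  0.08  ] 0.1454 -10.61
red [ 0.5166 -0.1586  0.08  ] 0.1485 -101.87
red [ 0.5166 -0.1586  0.08  ] 0.1468 -102.21
yel [0.5701 0.1324 0.08  ] 0.1474 81.08
yel [0.5701 0.1324 0.08  ] 0.1492 81.37
blue_s [0.4032 0.0149 0.08  ] 0.1467 168.94
blue_s [0.4032 0.0149 0.08  ] 0.1476 168.26
white_s [ 0.6948 -0.0417  0.08  ] 0.1503 -10.93
white_s [ 0.6948 -0.0417  0.08  ] 0.1494 -10.26
red_s [ 0.5189 -0.1603  0.08  ] 0.1498 -100.91
red_s [ 0.5189 -0.1603  0.08  ] 0.148 -101.23
yel_s [0.5729 0.1321 0.08  ] 0.1475 79.98
yel_s [0.5729 0.1321 0.08  ] 0.1493 80.29
ptr [0.6385 0.1554 0.055 ] 0.1918 61.57
ptr [0.6385 0.1554 0.055 ] 0.1932 61.96
ptr_s [0.6408 0.1497 0.059 ] 0.1879 60.11
ptr_s [0.6408 0.1497 0.059 ] 0.1893 60.52
armred [ 0.5225 -0.1296  0.07  ] 0.119 -101.98
armred [ 0.5225 -0.1296  0.07  ] 0.1173 -102.4
jar [ 0.3432 -0.2428  0.12  ] 0.3071 -131.63
jar [ 0.3432 -0.2428  0.12  ] 0.306 -131.93
```

```bash
cat >> h.py <<'E'
from scipy.spatial.transform import Rotation as Ro
C=np.array([.547,-.0145])
def u(d): d=np.radians(d); return np.array([np.cos(d),np.sin(d)])
def quat(yaw_y):
    y=np.r_[u(yaw_y),0];z=np.array([0,0,-1.]);return Ro.from_matrix(np.c_[np.cross(y,z),y,z]).as_quat()
def pose(a,z=.046,r=.09,off=.0175): # finger on ccw side of the arm at angle a (deg)
    return np.r_[C+r*u(a)+off*u(a+90),z],quat(a+180)
E
python3 - <<'E'
from h import *
robot.grab(); print(sensors.get_opening())
for a in range(-200,-60,20):
    q=robot.inverse_kinematics(*pose(a)); print(a,None if q is None else np.round(q,2))
robot.move_ptp(*pose(-70,.2)); print(sensors.get_position(),sensors.get_time())
robot.line_to(pose(-70)[0],feed=.12)
for a in np.arange(-76,-202,-6.): 
    p,q=pose(a); robot.line_to(p,q,feed=.08)
print(sensors.get_force(),sensors.get_time())
im=viewer.snapshot("top");cv2.imwrite("pics/top2.png",cv2.resize(np.clip(im[115:275,180:390,::-1]*1.5,0,255).astype('uint8'),None,fx=3.5,fy=3.5,interpolation=cv2.INTER_CUBIC))
im=viewer.snapshot("side");cv2.imwrite("pics/side2.png",im[:,:,::-1])
E
```

```text
0.004186173973113278
-200 [-0.12 -0.18  2.2  -0.    1.12  0.23]
-180 [-0.19 -0.17  2.2  -0.    1.12 -0.19]
-160 [-0.24 -0.14  2.16 -0.    1.12 -0.59]
-140 [-0.28 -0.08  2.11 -0.    1.11 -0.98]
-120 [-0.3  -0.01  2.05 -0.    1.11 -1.34]
-100 [-0.29  0.06  1.97 -0.    1.11 -1.68]
-80 [-0.26  0.12  1.91 -0.    1.11 -2.01]
[ 0.59415527 -0.09369267  0.19992424] 4.125
[-1.23067228 -0.69938591 -0.06044587] 11.1583
```

View pics/top2.png

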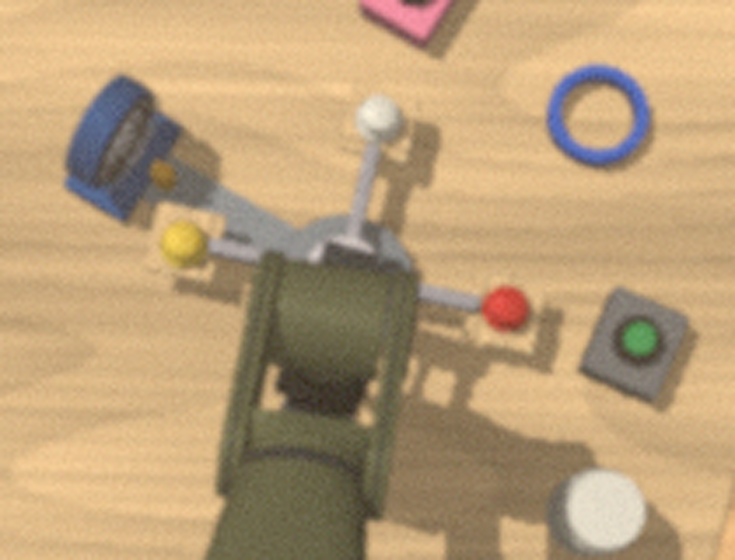

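View pics/side2.png

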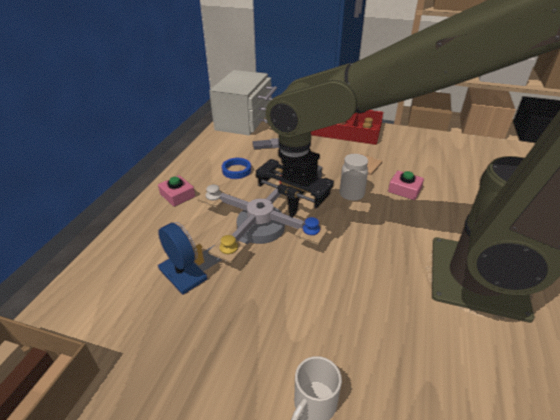

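The carousel hasn't turned: red is still at (506,307) in the crop, yet the finger now stands beside the blue arm, near (293,205) in the side view. I'll check the real pose.

```bash
python3 - <<'E'
from h import *
p=sensors.get_position();print(p,pose(-202)[0],pose(-196)[0],sensors.get_force(),sensors.get_opening(),sensors.get_ee_rot(),quat(-22),sensors.get_time())
im=viewer.snapshot("side");cv2.imwrite("pics/side3.png",cv2.resize(im[130:260,190:370,::-1],None,fx=4,fy=4,interpolation=cv2.INTER_CUBIC))
print(px("side",p),px("side",[p[0],p[1],0]))
E
```

```text
[ 0.45572379 -0.00699159  0.04600907] [0.45699784 0.00298888 0.046     ] [ 0.45566279 -0.00651472  0.046     ] [-0.89766511  0.01308771  0.54358613] 0.006664426552932668 [ 7.97690210e-01  6.03067407e-01 -1.01154165e-04  1.48840016e-04] [0.82903757 0.5591929  0.         0.        ] 11.2583
[292.75769975 222.597406  ] [292.47994163 235.77293617]
```

View pics/side3.png

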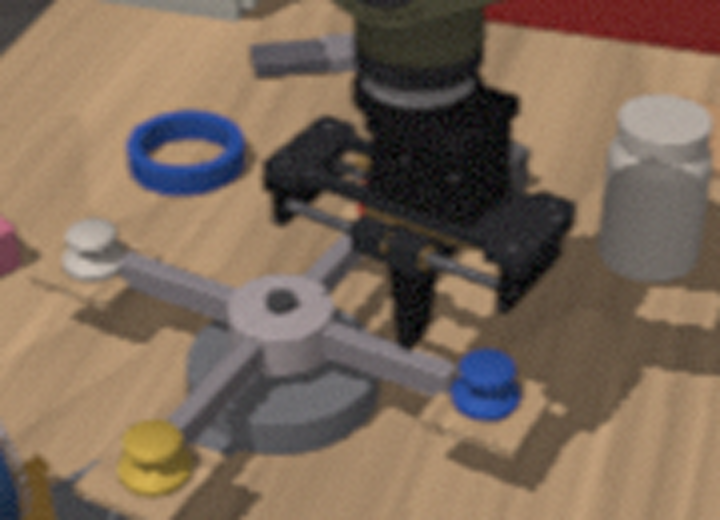

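The finger is at TCP (0.456,-0.007,0.046), touching the ccw side of the blue arm at crop (400,340). The red arm is unmoved. I'll keep pushing the blue arm in small steps, logging the force and the red and yellow knob pixels.

```bash
cat >> h.py <<'E'
def knob(col,near=None,r=14):
    im=viewer.snapshot("top");q=blob(im,col,near,r);p=w("top",q[0],q[1],.08)
    d=p[:2]-C;return q[2],np.hypot(*d).round(4),np.degrees(np.arctan2(d[1],d[0])).round(2)
E
python3 - <<'E'
from h import *
print(knob("red",(324,203),30),knob("yellow",(232,184),20))
for a in np.arange(-202,-222,-4.):
    p,q=pose(a); robot.line_to(p,q,feed=.05)
    print(a+360,sensors.get_force().round(2),(sensors.get_position()-p).round(4),knob("red",(324,203),40),knob("yellow",(232,184),20))
E
```

```text
(120, np.float64(0.1468), np.float64(-102.04)) (113, np.float64(0.1493), np.float64(81.87))
158.0 [ 0.78 -0.13 -0.76] [ 0.     -0.0001  0.    ] (120, np.float64(0.1468), np.float64(-102.07)) (115, np.float64(0.1496), np.float64(81.92))
154.0 [ 0.19 -0.03  0.04] [-0.     -0.0001 -0.    ] (116, np.float64(0.1463), np.float64(-102.09)) (115, np.float64(0.1488), np.float64(81.64))
150.0 [ 0.74 -0.79 -0.02] [-0.0001 -0.0001 -0.    ] (118, np.float64(0.1465), np.float64(-102.02)) (111, np.float64(0.1495), np.float64(81.8))
146.0 [-0.1  -0.2   0.26] [-0.     -0.0001  0.    ] (121, np.float64(0.1468), np.float64(-102.11)) (119, np.float64(0.1494), np.float64(81.72))
142.0 [ 0.48 -0.5  -0.37] [-0.0001 -0.0001 -0.    ] (120, np.float64(0.1468), np.float64(-102.14)) (113, np.float64(0.1494), np.float64(81.89))
```

The commanded z is right, but in the picture the fingertip sits about 25 mm higher than the projected TCP: crop (408,343) against (411,370). So the finger skimmed over the arms. I'll go back to the red arm and repeat lower, with a guarded descent.

```bash
python3 - <<'E'
from h import *
p=sensors.get_position();robot.line_to([p[0],p[1],.15],feed=.2)
robot.move_ptp(*pose(-75,.15))
print("touch",robot.line_to(pose(-75,.024)[0],feed=.08,threshold=4),sensors.get_position(),sensors.get_force())
im=viewer.snapshot("side");cv2.imwrite("pics/side4.png",cv2.resize(im[130:260,190:370,::-1],None,fx=4,fy=4,interpolation=cv2.INTER_CUBIC))
for a in np.arange(-79,-114,-5.):
    p,q=pose(a,.024); robot.line_to(p,q,feed=.06)
    print(a,sensors.get_force().round(2),knob("yellow",(232,178),30),sensors.get_time())
E
```

```text
touch False [ 0.58771633 -0.09702836  0.02469296] [ 0.18899181 -0.20136062 -0.08791928]
-79.0 [0.07 0.31 0.34] (113, np.float64(0.149), np.float64(81.99)) 18.3917
-84.0 [ 1.19  0.1  -0.33] (113, np.float64(0.1496), np.float64(81.52)) 18.725
-89.0 [-0.59  0.54  0.07] (110, np.float64(0.1494), np.float64(81.92)) 19.0583
-94.0 [ 0.46  0.11 -0.29] (110, np.float64(0.1499), np.float64(81.63)) 19.3917
-99.0 [0.12 0.07 0.14] (111, np.float64(0.1498), np.float64(81.64)) 19.725
-104.0 [-0.56  0.04  0.41] (109, np.float64(0.149), np.float64(79.05)) 20.0583
-109.0 [0.09 0.77 0.75] (115, np.float64(0.1492), np.float64(74.41)) 20.3917
```

View pics/side4.png

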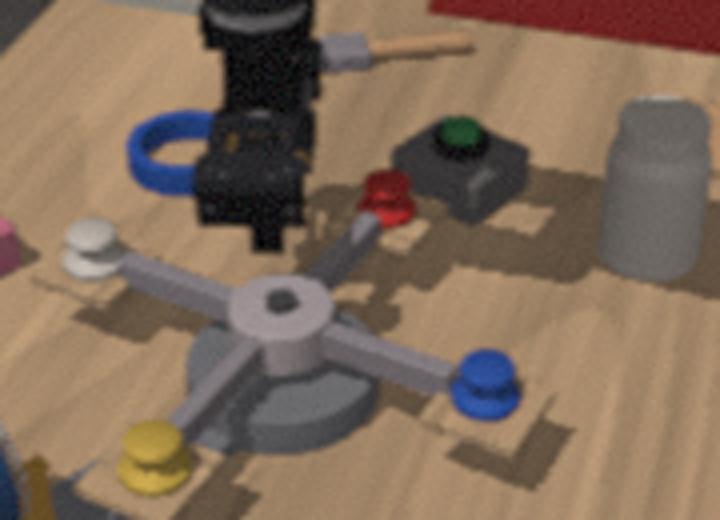

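```bash
python3 - <<'E'
from h import *
for a in np.arange(-114,-200,-6.):
    p,q=pose(a,.024); robot.line_to(p,q,feed=.06)
    f=sensors.get_force()
    if np.linalg.norm(f)>8: print("force",a,f);break
p,q=pose(-202,.024); robot.line_to(p,q,feed=.03)
print(a,f.round(2),sensors.get_time())
im=viewer.snapshot("top");cv2.imwrite("pics/top5.png",cv2.resize(np.clip(im[125:265,190:390,::-1]*1.5,0,255).astype('uint8'),None,fx=4,fy=4,interpolation=cv2.INTER_CUBIC))
im=viewer.snapshot("side");cv2.imwrite("pics/side5.png",cv2.resize(im[150:295,140:340,::-1],None,fx=4,fy=4,interpolation=cv2.INTER_CUBIC))
E
```

```text
-198.0 [ 0.83 -0.74  0.35] 25.3583
```

View pics/top5.png

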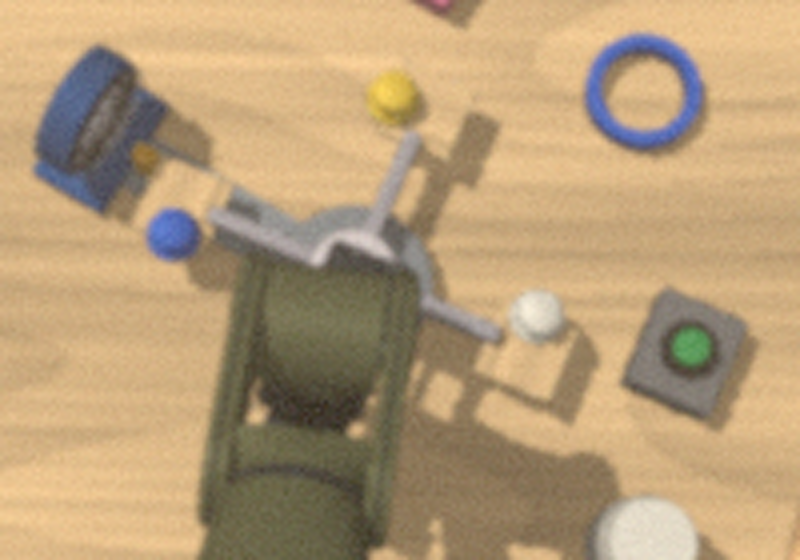

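The arms turned by 100°, but the knobs slid back on their pads: blue is at crop (173,234), yellow (393,97) and white (538,316), all lagging. My short stop-and-go steps were too jerky. I'll measure the lag, then continue with slow, smooth strokes.

```bash
python3 - <<'E'
from h import *
print(knob("blue",(233,183),13),knob("yellow",(288,149),13))
im=viewer.snapshot("top")
t=lambda u,v:((u+.5)/4-.5+190,(v+.5)/4-.5+125)
def pol(n,p): d=p[:2]-C; print(n,p.round(4),np.hypot(*d).round(4),np.degrees(np.arctan2(d[1],d[0])).round(2))
pol("white",w("top",*t(538,316),.08));pol("blue",w("top",*t(173,234),.08));pol("yel",w("top",*t(393,97),.08))
pol("armblue",w("top",*t(216,214),.07));pol("armyel",w("top",*t(413,139),.07));pol("armwh",w("top",*t(497,335),.07))
# side view colour blobs: blue knob, red knob, pointer
s=viewer.snapshot("side");h=cv2.cvtColor(s,cv2.COLOR_RGB2HSV)
for n,a in(("blue",(w("top",*t(173,234),.08))),):
    q=px("side",a);b=blob(s,"blue",q,14);pol(n+"_s",w("side",b[0],b[1],.075));print(b)
m=cv2.inRange(h,(0,150,60),(6,255,255));m[:, 350:]=0;m[:140]=0
k=cv2.connectedComponentsWithStats(m);print("red side",k[2][1:][k[2][1:,4]>15],k[3][1:][k[2][1:,4]>15])
for c in k[3][1:][k[2][1:,4]>40]: pol("red",w("side",*c,.075))
E
```

```text
(47, np.float64(0.1489), np.float64(78.74)) (108, np.float64(0.1433), np.float64(-10.46))
white [ 0.5135 -0.1586  0.08  ] 0.148 -103.1
blue [0.5726 0.1294 0.08  ] 0.1461 79.92
yel [ 0.6881 -0.0419  0.08  ] 0.1438 -11.0
armblue [0.5917 0.0968 0.07  ] 0.12 68.12
armyel [ 0.6566 -0.0587  0.07  ] 0.1182 -21.97
armwh [ 0.4993 -0.1275  0.07  ] 0.1226 -112.88
blue_s [0.5714 0.1404 0.075 ] 0.1568 81.04
(np.float64(227.18852459016392), np.float64(243.20901639344262), 244)
red side [[304 219  17  17 209]] [[311.73205742 227.45933014]]
red [0.398  0.0289 0.075 ] 0.1552 163.76
```

Blue lags its arm by about 11°, yellow by about 8° more than at the start, and white the same, so they are near the pad edges. The slip came from short, jerky steps. I'll undo it with equally jerky pushes the other way, on the white arm's cw side and checked after each step, then turn cw with long, smooth strokes.

```bash
cat >> h.py <<'E'
def go(a,off,feed): p,q=pose(a,.024,off=off);robot.line_to(p,q,feed=feed)
def lag(col,cam,arm,exp,r=20):
    n=px(cam,np.r_[C+.15*u(arm+exp),.075]);b=blob(viewer.snapshot(cam),col,n,r)
    d=w(cam,b[0],b[1],.078 if cam=="top" else .073)[:2]-C
    return b[2],np.hypot(*d).round(4),((np.degrees(np.arctan2(d[1],d[0]))-arm+180)%360-180).round(2)
E
python3 - <<'E'
from h import *
go(-185,.0175,.1);go(-160,0,.1);go(-138,-.0175,.1);go(-118,-.0175,.1)
print(sensors.get_time(),lag("yellow","top",-22,10),lag("red","side",158,6))
go(-114,-.0175,.05)
e=10
for a in np.arange(-107,-60,7.):
    go(a,-.0175,.075)
    y=lag("yellow","top",a+90,e);e=y[2]
    print(a,y,lag("blue","side",a-180,e,14),lag("red","side",a-90,e/2,16),sensors.get_time())
    if e<4: break
E
```

```text
27.725 (112, np.float64(0.1437), np.float64(11.44)) (227, np.float64(0.1534), np.float64(7.04))
-107.0 (112, np.float64(0.1439), np.float64(12.77)) (248, np.float64(0.1559), np.float64(13.21)) (221, np.float64(0.152), np.float64(7.9)) 28.55
-100.0 (114, np.float64(0.1444), np.float64(11.55)) (246, np.float64(0.1562), np.float64(11.59)) (216, np.float64(0.1516), np.float64(6.39)) 29.0
-93.0 (113, np.float64(0.1451), np.float64(10.02)) (247, np.float64(0.1565), np.float64(9.86)) (207, np.float64(0.1501), np.float64(4.82)) 29.45
-86.0 (109, np.float64(0.146), np.float64(8.72)) (249, np.float64(0.1565), np.float64(8.03)) (199, np.float64(0.1499), np.float64(3.2)) 29.9
-79.0 (118, np.float64(0.1458), np.float64(7.28)) (252, np.float64(0.1562), np.float64(6.08)) (205, np.float64(0.1487), np.float64(1.64)) 30.35
-72.0 (109, np.float64(0.1469), np.float64(6.07)) (250, np.float64(0.1564), np.float64(4.12)) (204, np.float64(0.1477), np.float64(0.32)) 30.8
-65.0 (105, np.float64(0.1473), np.float64(4.55)) (245, np.float64(0.1562), np.float64(2.12)) (200, np.float64(0.1467), np.float64(-0.97)) 31.25
```

```bash
python3 - <<'E'
from h import *
go(-85,-.0175,.1);go(-110,0,.1);go(-130,.0175,.1);go(-147,.0175,.06)
for a in (-157,-173,-189,-203):
    go(a,.0175,.03)
    print(a,lag("yellow","top",a+180,4,14),lag("blue","side",a-90,2,14),lag("red","side",a,0,16),sensors.get_time())
print("blue top",lag("blue","top",-293,2,12))
im=viewer.snapshot("top");cv2.imwrite("pics/top6.png",cv2.resize(np.clip(im[125:265,190:390,::-1]*1.5,0,255).astype('uint8'),None,fx=4,fy=4,interpolation=cv2.INTER_CUBIC))
E
```

```text
-157 (109, np.float64(0.1467), np.float64(3.0)) (252, np.float64(0.1565), np.float64(0.91)) (199, np.float64(0.1474), np.float64(-2.74)) 34.2667
-173 (111, np.float64(0.1459), np.float64(2.53)) (248, np.float64(0.1565), np.float64(1.81)) (223, np.float64(0.15), np.float64(-2.56)) 35.4167
-189 (113, np.float64(0.1444), np.float64(2.26)) (239, np.float64(0.1558), np.float64(3.03)) (240, np.float64(0.1525), np.float64(-2.48)) 36.5667
-203 (111, np.float64(0.1453), np.float64(1.49)) (229, np.float64(0.1548), np.float64(3.7)) (254, np.float64(0.1544), np.float64(-1.83)) 37.6083
blue top (50, np.float64(0.1495), np.float64(1.81))
```

```bash
cat >> h.py <<'E'
def hullc(cam,P):
    q=np.array([px(cam,p) for p in P],np.float32);h=cv2.convexHull(q);M=cv2.moments(h);return np.array([M["m10"],M["m01"]])/M["m00"]
def ptr(th): return [np.r_[C+r*u(th)+s*u(th+90),z] for r in(.185,.205) for s in(-.008,.008) for z in(.008,.059)]
def kn(th,r=.15):
    c=C+r*u(th);return [np.r_[c+R_*u(f),z] for R_,z in((.022,.054),(.022,.06),(.018,.074),(.018,.082),(.012,.084)) for f in range(0,360,15)]
def seg(cam,rng,near,r):
    h=cv2.cvtColor(viewer.snapshot(cam),cv2.COLOR_RGB2HSV);m=cv2.inRange(h,*rng)
    k=np.zeros_like(m);cv2.circle(k,tuple(int(round(x)) for x in near),r,255,-1);m&=k
    n,l,s,c=cv2.connectedComponentsWithStats(m);i=1+np.argmax(s[1:,4]);return s[i],c[i]
from scipy.optimize import least_squares
def fit(cam,f,c,x0): return least_squares(lambda x:hullc(cam,f(*x))-c,x0,x_scale=[10,.01][:len(x0)],diff_step=1e-4).x
YB=((10,150,40),(30,255,255));BB=((105,140,60),(125,255,255))
def angles(k0):
    for cam in("top","side"):
        s,c=seg(cam,YB,hullc(cam,ptr(61)),13);S,b=seg(cam,BB,hullc(cam,kn(k0)),13)
        print(cam,"ptr",s,c.round(1),fit(cam,lambda t,d:[p+np.r_[d*u(61),0] for p in ptr(t)],c,[61.,.001]).round(3),"knob",S,b.round(1),fit(cam,kn,b,[k0,.15]).round(3))
E
python3 -c "
from h import *
angles(69)"
```

```text
top ptr [224 162   4   4   9] [225.1 163.4] [6.032e+01 8.000e-03] knob [234 171   2   1   2] [234.5 171. ] [63.864  0.159]
side ptr [196 245   7  19  82] [199.3 254.7] [6.181e+01 1.000e-03] knob [211 230  16  18 224] [218.3 238.9] [68.189  0.149]
```

View pics/top6.png

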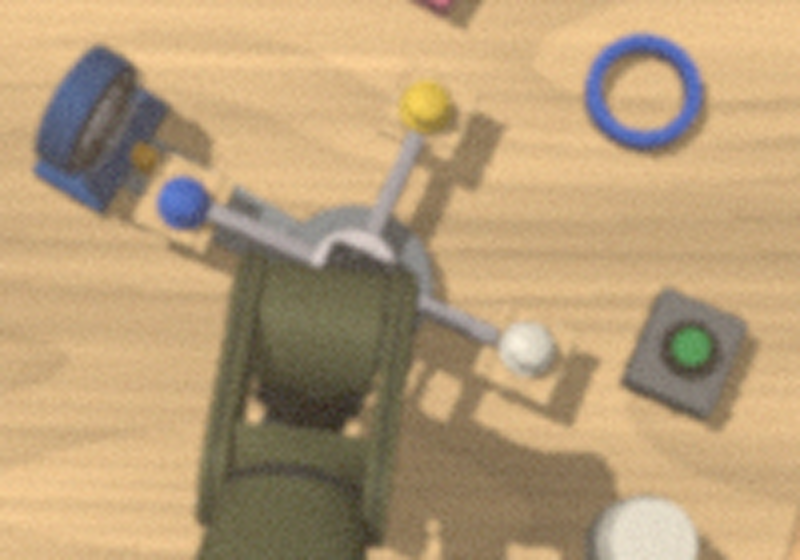

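The picture shows blue at (183,204), yellow (427,106) and white (527,348), all centred on their arms again, with the pointer at (146,157). I'll fit the top view too, then make the last smooth stroke.

```bash
sed -i 's/^YB=.*/YB=((8,110,25),(30,255,255));BB=((105,95,30),(128,255,255))/' h.py
python3 - <<'E'
from h import *
t=lambda u,v:((u+.5)/4-.5+190,(v+.5)/4-.5+125)
print("eye ptr",fit("top",lambda q,d:[p+np.r_[d*u(61),0] for p in ptr(q)],t(146,157),[61.,.001]),"knob",fit("top",kn,t(183,204),[69.,.15]))
angles(68.5)
go(-208,.0175,.015)
angles(63.5);print(sensors.get_time())
E
```

```text
Traceback (most recent call last):
  File "h.py", line 46, in fit
    def fit(cam,f,c,x0): return least_squares(lambda x:hullc(cam,f(*x))-c,x0,x_scale=[10,.01][:len(x0)],diff_step=1e-4).x
                                ~~~~~~~~~~~~~^^^^^^^^^^^^^^^^^^^^^^^^^^^^^^^^^^^^^^^^^^^^^^^^^^^^^^^^^^^^^^^^^^^^^^^^^^
  File "h.py", line 46, in <lambda>
    def fit(cam,f,c,x0): return least_squares(lambda x:hullc(cam,f(*x))-c,x0,x_scale=[10,.01][:len(x0)],diff_step=1e-4).x
                                                       ~~~~~^^^^^^^^^^^
  File "h.py", line 37, in hullc
    q=np.array([px(cam,p) for p in P],np.float32);h=cv2.convexHull(q);M=cv2.moments(h);return np.array([M["m10"],M["m01"]])/M["m00"]
                ~~^^^^^^^
  File "h.py", line 7, in px
    c=viewer.calibration(n);T=c["T"];q=T[:3,:3].T@(np.array(p)-T[:3,3])
ValueError: time passes only in moves, steps and waits
```

```bash
cat >> h.py <<'E'
CAL={n:viewer.calibration(n) for n in("top","side")}
def px(n,p):
    c=CAL[n];T=c["T"];q=T[:3,:3].T@(np.array(p)-T[:3,3]);return np.array([c["fx"]*q[0]/q[2]+c["cx"],c["fy"]*q[1]/q[2]+c["cy"]])
def fit(cam,f,c,x0): return least_squares(lambda x:hullc(cam,f(*x))-c,x0,x_scale=[10,.01],diff_step=3e-3,max_nfev=15).x
def ptr(th,r0=.195): return [np.r_[C+r*u(th)+s*u(th+90),z] for r in(r0-.01,r0+.01) for s in(-.008,.008) for z in(.008,.059)]
def angles(k0):
    for cam in("top","side"):
        s,c=seg(cam,YB,hullc(cam,ptr(61)),13 if cam=="side" else 6);S,b=seg(cam,BB,hullc(cam,kn(k0)),13 if cam=="side" else 9)
        print(cam,"ptr",s[4],c.round(1),fit(cam,ptr,c,[61.,.195]).round(3),"knob",S[4],b.round(1),fit(cam,kn,b,[k0,.15]).round(3))
E
python3 - <<'E'
from h import *
t=lambda a,b:((a+.5)/4-.5+190,(b+.5)/4-.5+125)
print("eye ptr",fit("top",ptr,t(146,157),[61.,.195]),"knob",fit("top",kn,t(183,204),[69.,.15]))
angles(68.5)
go(-208,.0175,.015)
angles(63.5);print(sensors.get_time())
E
```

```text
eye ptr [60.21079766  0.19971246] knob [68.49929324  0.14934055]
top ptr 40 [225.9 164.3] [60.681  0.2  ] knob 88 [234.9 175. ] [67.965  0.152]
side ptr 121 [199.2 254.3] [61.48   0.195] knob 245 [218.4 238.8] [68.128  0.149]
top ptr 36 [225.9 164.1] [60.505  0.2  ] knob 90 [236.9 171.6] [63.135  0.151]
side ptr 121 [199.2 254.4] [61.543  0.196] knob 237 [214.8 236.3] [63.074  0.149]
38.9917
```

```bash
python3 - <<'E'
from h import *
go(-210.1,.0175,.01)
angles(61.3)
go(-200,.0175,.08);p=sensors.get_position();robot.line_to([p[0],p[1],.18],feed=.15)
q=quat(-90);robot.move_ptp([.4963,-.281,.15],q)
robot.dwell(.2);angles(61.3)
im=viewer.snapshot("top")
for c,a,e in(("yellow",-210+180,4),("red",-210,0)): print(c,lag(c,"top",a,e,18))
print(sensors.get_time(),sensors.get_position())
E
```

```text
top ptr 39 [226.  164.3] [60.615  0.199] knob 93 [237.6 170.1] [61.126  0.151]
side ptr 123 [199.3 254.4] [61.565  0.195] knob 235 [213.5 235.2] [61.057  0.149]
top ptr 35 [225.9 164.3] [60.683  0.199] knob 90 [237.6 169.9] [60.932  0.152]
side ptr 120 [199.2 254.3] [61.477  0.195] knob 235 [213.4 235.2] [60.99   0.149]
yellow (109, np.float64(0.1447), np.float64(1.32))
red (110, np.float64(0.1518), np.float64(0.46))
42.8667 [ 0.49636366 -0.28083129  0.15008238]
```

Blue now sits within ±0.5° of the pointer in both cameras, and the knobs are on their pads. Next is the button.

```bash
python3 - <<'E'
from h import *
x,y=.4963,-.281
robot.line_to([x,y,.085],feed=.15)
h1=robot.line_to([x,y,.005],feed=.025,threshold=2);z1=sensors.get_position()[2];print(h1,z1,sensors.get_force())
h2=robot.line_to([x,y,z1-.009],feed=.015,threshold=12);print(h2,sensors.get_position(),sensors.get_force())
robot.dwell(.3);print(sensors.get_force(),sensors.get_time())
E
```

```text
True 0.032781897062527904 [ 0.94831985 -0.0598738   1.97945959]
True [ 0.49620933 -0.28093996  0.03078665] [-0.60030513  1.56859685  3.41966833]
[-0.22938176 -0.02996883  5.70848052] 46.0583
```

```bash
python3 - <<'E'
from h import *
x,y=.4963,-.281
z=sensors.get_position()[2]
for k in range(1,9):
    robot.line_to([x,y,z-.001*k],feed=.01,threshold=15); robot.dwell(.1);f=sensors.get_force();print(sensors.get_position()[2],f.round(2))
    if f[2]>14: break
robot.dwell(.3);robot.line_to([x,y,.2],feed=.15);robot.dwell(.3)
angles(61.3);print(sensors.get_time(),sensors.get_force())
E
```

```text
0.030684005400676437 [-3.02  1.88  8.53]
0.030594431738176324 [-5.15  2.5  12.94]
0.030504646408980082 [-6.58  4.2  17.95]
top ptr 38 [226.1 164.2] [60.543  0.199] knob 90 [237.6 169.9] [60.956  0.152]
side ptr 120 [199.2 254.3] [61.445  0.195] knob 236 [213.4 235.2] [61.017  0.149]
49.2083 [-0.12044824  0.28002054  0.42722543]
```

The button bottomed against a hard stop, about 2.3 mm past the point where 2 N registered, which fits its spring. It was held there at 18 N and then released. The carousel hasn't moved, so I'm handing in.

```bash
python3 -c "
from h import *
print(workorder.finish_job())"
```

```text
the job is handed in; nothing more can be done
None
```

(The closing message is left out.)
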